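# Get the battery stick out of the case through its hatch

### The job

Take the cover plate off the hatch of the computer case and lay it squarely, edges flush, on the pile of two like plates on the bench, and let go of it. Then take the long battery stick out of the case through the hatch - it is longer than the opening, so shift it lengthwise, tilt it and draw it out end first - and finish still holding it still in the gripper, the whole stick at least 5 cm above the lid. Leave the other things on the bench and on the case where they are.

Things in the scene. Friction and masses are not known exactly. Their poses are not given: they have to be found in the camera images.
- hatch (a point): centre of the service hatch, at the level of the lid's top face, of a grey computer case fixed on the bench. x of this frame runs across the case (away from the robot), y along it, z up. Case outside: 250 mm (x) x 370 mm (y) x 60 mm high; its middle is right below this point. Hatch: a through opening 140 mm (x) x 150 mm (y) in a 3 mm lid. Inside: floor 4 mm above the bench, 53 mm clear height under the lid, side walls 4 mm thick, so 362 mm of free length along y.
- cover_mid (a point): flat steel cover plate 160 x 50 x 8 mm. This point is at its centre (half-way up); x along its 160 mm length, y along its 50 mm width, z up. It lies loose on the lid, bridging the hatch across its 140 mm (its own x roughly along the hatch's x).
- pile_top_mid (a point): flat steel cover plate 160 x 50 x 8 mm. This point is at its centre (half-way up); x along its 160 mm length, y along its 50 mm width, z up. Upper plate of the pile of two on the bench, to the left (+y) of the case.
- pile_low_mid (a point): flat steel cover plate 160 x 50 x 8 mm. This point is at its centre (half-way up); x along its 160 mm length, y along its 50 mm width, z up. Lower plate of that pile, lying on the bench.
- battery_mid (a point): long battery stick, black plastic with a 60 mm pale label round its middle, 220 x 22 x 22 mm, about 0.12 to 0.24 kg, balanced at its middle. It lies loose on the case's floor, roughly along the hatch's y and centred under the hatch to within 15 mm along y and 8 mm along x, so both its ends are hidden under the lid. This point is its centre; x along its length, z up.
- battery_end1 (a point): centre of the end face of the battery stick at its +x end (110 mm from its centre).
- battery_end2 (a point): centre of the end face of the battery stick at its -x end (110 mm from its centre).
- dish: shallow steel screw dish, 44 mm across, 12 mm high, standing on the case's lid in the strip beyond the hatch (hatch frame's +x side); leave alone. Origin at its underside.
- driver: screwdriver 160 mm long lying on the bench beyond the pile; leave alone.
- memory: green memory module 132 x 31 x 4 mm lying on the bench; leave alone.
- drive: flat aluminium drive 100 x 70 x 7 mm lying on the bench to the right (-y) of the case; leave alone.
- fan: black square fan 70 x 70 x 15 mm lying on the bench to the right (-y) of the case; leave alone.
- cleaner: white plastic bottle, 48 mm across, 120 mm high, standing on the bench on the right; leave alone.
Things that resemble listed ones, but are neither listed nor needed, are in the scene too. Leave any orange look-alike of the part that bears battery_mid alone.

How it is judged:
On the way, in this order (a step that is already met when the one before it is completed fails the run):
1. the cover plate lies squarely on the pile, let go and at rest (horizontal distance between cover_mid and pile_top_mid below 0.008 m and angle between the x axis of each of cover_mid, pile_low_mid and the x axis of pile_top_mid, either way round below 0.13 rad and z of cover_mid in the frame of pile_top_mid between 0.0055 and 0.0105 m and height (world z) of cover_mid below 0.024 m and angle between cover_mid's own z axis and vertical below 0.06 rad and horizontal distance between pile_top_mid and pile_low_mid below 0.008 m and contact force between the fingers and cover below 0.1 N and linear speed of cover below 0.02 m/s), for 0.2 s.
2. the battery stick slants through the hatch, one end above the lid and the other still inside (((height (world z) of battery_end1 above 0.08 m and height (world z) of battery_end2 below 0.045 m) or (height (world z) of battery_end2 above 0.08 m and height (world z) of battery_end1 below 0.045 m))), for 0.05 s.
At the end, for the whole second after the job is handed in: The released cover plate lies flat on the pile, within 8 mm and 7 degrees of flush, and so do the pile's own plates. The gripper alone holds the battery stick still, both end centres more than 44 mm above the lid, touching neither case nor cover plate (horizontal distance between cover_mid and pile_top_mid below 0.008 m and angle between the x axis of each of cover_mid, pile_low_mid and the x axis of pile_top_mid, either way round below 0.13 rad and z of cover_mid in the frame of pile_top_mid between 0.0055 and 0.0105 m and height (world z) of cover_mid below 0.024 m and angle between cover_mid's own z axis and vertical below 0.06 rad and horizontal distance between pile_top_mid and pile_low_mid below 0.008 m and contact force between the fingers and cover below 0.1 N and height (world z) of each of battery_end1, battery_end2 above 0.104 m and contact force between the fingers and battery above 1 N and contact force between battery and cover below 0.05 N and contact force between battery and case below 0.05 N and linear speed of battery below 0.03 m/s and angular speed of battery below 0.2 rad/s); the arm keeps its last pose, push and grip.
It fails at once if a bystander is moved by more than 3 cm (distance of any of dish, driver, memory, drive, fan, cleaner from where it was at the start of the episode above 0.03 m).
It also fails if it takes over 48 s, if anything falls off the work surface, if the arm or the gripper's body presses on something with over 40 N, if the wrist force passes 120 N, or if a joint passes its speed limit or range.

### The arm

A 6-joint arm with a two-finger parallel gripper is mounted at the origin on the work surface. World frame = base frame: x ahead of the robot, y to its left, z up, the work surface at z = 0. Lengths are in m, angles in rad, forces in N, time in s.
With the tool pointing down it reaches from about 0.25 to 0.775 m from the base axis. Payload 4 kg.
Tool frame: the origin (TCP) lies at the centre of the arm's flange, where the gripper is bolted on; the fingertips stand ahead of it and the grasp point (between the pads) lies 180 mm ahead of it (robot.tcp_to_tips is the z of the fingertips in the tool frame, in m); z points along the fingers, y is the direction in which the jaws open and shut (so a half turn about z gives the same grasp; the last joint's range is limited). The gripper opens to 94 mm and grips with 3 to 60 N. Pads are 16 mm wide; open, the fingers measure 119 mm over their backs; the gripper's body (75 mm by 177 mm) begins 78 mm behind the grasp point.
Start: joints at [-1.233, 0.087, 1.371, -0, 1.684, -0.103], TCP at [0.235, -0.497, 0.405] pointing down, gripper open.
Joint ranges: [-3.1, 3.1], [-0.76, 2.03], [0.27, 2.55], [-1.08, 4.22], [0.17, 2.65], [-2.57, 2.57]. Speed limits (rad/s): [2.79, 2.79, 3.14, 3.14, 3.14, 3.14].

### API

Orientations are given as [roll, pitch, yaw] about the fixed x, y, z axes, in that order (R = Rz(yaw) Ry(pitch) Rx(roll)).
In Python, from bench import robot gives the robot as it stands.
- The arm moves only by the tool move_arm, never from a script. Its argument "increments" is a list that holds one entry, the list of rows, each a list of 7 numbers: the opening, from 0 (shut) to 1 (fully open), then the shift along the tool's x, y, z as a fraction of full scale, then the turn, a rotation vector about the tool's x, y, z as a fraction of full scale. In form: [[[jaw, dx, dy, dz, rx, ry, rz], ...]]. A call has 1 to 8 rows; each row is the pose to reach, as a shift and turn from the pose commanded when the call began, along the tool's axes at that moment; what a row does not reach only later rows make up. Full scale, the value 1, is 0.1 m for a shift and pi/2 rad for a turn. A row lasts 1/12 s, in which the tool goes at most 41.7 mm and 7.16 degrees, less where a joint would pass 70% of its speed; a pose out of reach is approached as far as the arm can. A call with a number of a shift or a turn outside -1 to 1 is refused whole. A call with a gripper value outside its range is refused whole. The fingers move at their own pace and stop on an object; the grip force is fixed at half the most. Time passes only in rows, so rows that repeat a pose let the fingers close. It gives the time, the measured TCP pose, the force and the opening at its end, in the units of the state.
- robot.get_obs(): the state, without advancing time (a new reading comes with each control period).
- robot.snapshot(name): name is "scene" or "top" or "wrist"; returns (picture, depth): 420x560x3 uint8, red, green, blue; 420x560 float32, m along the optical axis (not along the pixel's ray), 0 where there is no reading.
- robot.camera_params(name): a dict with "mtx" (3x3 intrinsics, pixels), "R" (3x3) and "t" (3): a world point X has camera coordinates R X + t. Camera axes: x right, y down, z forward; pixel columns grow to the right and rows downward; lengths in m; the calibration is good to about 2 mm. A picture is of the moment at which its call begins: read the wrist's pose just before it. camera_params takes no time and is no camera call; for the wrist camera it gives the pose at the moment of the call.
- robot.close_job(): hands the job in, once; it reports no verdict.
The state is a dict: "time": time; "joint_positions": joint angles; "qvel": joint speeds; "joint_torque": joint torques, N m; "tool_pos": TCP position; "ee_rot": TCP orientation; "wrist_force": force on the tool from outside, world axes, zero at the start; "wrist_torque": the same for the moment, N m; "width": finger opening in m.
Only numpy, scipy, OpenCV 4.12 (cv2) and the standard library are available. Lean on these libraries where they do the work, as an engineer would, in place of code of your own. Each camera call takes 0.05 s, during which the arm holds its last target.

## Working session

There is one attempt and no reset: what is moved stays moved. The work goes in short steps, Python scripts to look and compute and a tool call to move; the robot and the scene stay as the last step left them, time stands still between calls to the robot, and variables do not carry over. Pictures are saved under pics/ and viewed, and the job is handed in when it is done.

Besides the shell and the picture viewer there is one more tool, called after "Call:" as name(argument=value, ...), one argument or row to a line, values as JSON. move_arm: Moves the arm, as the interface text tells. Its arguments: {"type":"object","properties":{"increments":{"type":"array","items":{"type":"array","items":{"type":"array","items":{"type":"number","minimum":-1,"maximum":1}}}}},"required":["increments"]}

```bash
ls; mkdir -p pics
python3 - <<'E'
from bench import robot
import cv2,numpy as np
print(robot.get_obs(), robot.tcp_to_tips)
for n in ["scene","top"]:
    p,d=robot.snapshot(n); cv2.imwrite(f"pics/{n}0.png",p[:,:,::-1]); np.save(f"pics/{n}0.npy",d)
    c=robot.camera_params(n); print(n,c)
    np.savez(f"pics/{n}0.npz",p=p,d=d,**c)
E
```

```text
pics
{'time': 0.0, 'joint_positions': array([-1.23307617e+00,  8.79344946e-02,  1.37223503e+00,  5.88808915e-06,
        1.68363909e+00, -1.03091564e-01]), 'qvel': array([-5.88397975e-04, -3.36297995e-04, -9.48394200e-04, -8.72113984e-05,
        4.24422833e-04,  9.57792645e-04]), 'joint_torque': array([ 7.56349054e-04, -3.40186501e+01, -3.02423859e+01,  7.17993896e-02,
        3.31095478e-02, -1.72696127e-04]), 'tool_pos': array([ 0.23463112, -0.49730807,  0.40352469]), 'ee_rot': array([-3.13938906e+00, -2.33863736e-04,  4.40812123e-01]), 'wrist_force': array([ 0.33143395, -0.34224554, -0.23476203]), 'wrist_torque': array([ 0.02781181, -0.01422293, -0.03023571]), 'width': 0.09387080336451244} 0.1992
scene {'mtx': array([[454.91803564,   0.        , 284.08171535],
       [  0.        , 454.91803564, 202.44694014],
       [  0.        ,   0.        ,   1.        ]]), 'R': array([[ 0.70073923,  0.71330025,  0.01293412],
       [ 0.53404572, -0.51244789, -0.67245247],
       [-0.47303245,  0.47812123, -0.74002729]]), 't': array([-0.33431292, -0.21002387,  1.43183918])}
top {'mtx': array([[469.87413591,   0.        , 283.66098441],
       [  0.        , 469.87413591, 205.058186  ],
       [  0.        ,   0.        ,   1.        ]]), 'R': array([[ 0.0239968 , -0.99940491,  0.02477854],
       [-0.98225613, -0.02818208, -0.18541484],
       [ 0.18600282, -0.01988951, -0.98234788]]), 't': array([-0.04676969,  0.50393608,  1.49579502])}
```

View pics/top0.png

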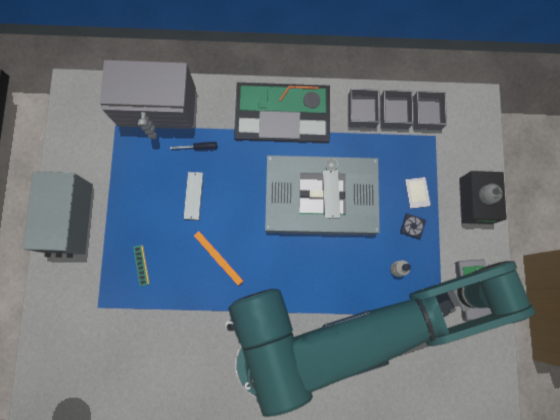

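View pics/scene0.png

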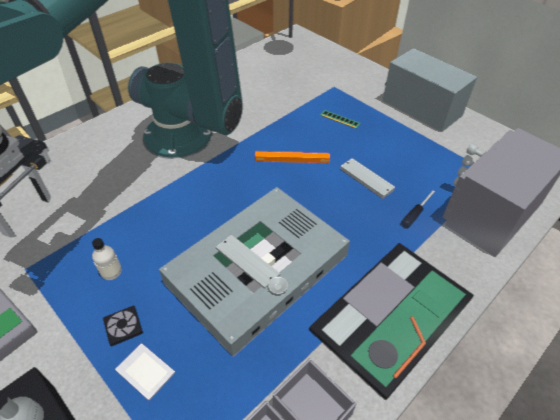

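The top view shows the case at about px (322,195), the cover at (332,193), the pile at (194,196), and the orange look-alike at (218,258). The dish touches the cover's far end at about (332,165). Next I'll enlarge the crops.

```bash
cat > h.py <<'E'
import numpy as np,cv2
def load(f):
    z=np.load(f); return {k:z[k] for k in z.files}
def ray(c,u,v,z):
    # world point at height z on pixel ray
    d=np.linalg.inv(c['mtx'])@np.array([u,v,1.0]); R=c['R'];t=c['t']
    o=-R.T@t; w=R.T@d
    return o+w*(z-o[2])/w[2]
def proj(c,X):
    X=np.atleast_2d(X); q=(c['R']@X.T).T+c['t']; q=(c['mtx']@q.T).T; return q[:,:2]/q[:,2:]
def snap(robot,n,name):
    c=robot.camera_params(n); p,d=robot.snapshot(n)
    cv2.imwrite(f"pics/{name}.png",np.ascontiguousarray(p[:,:,::-1])); np.savez(f"pics/{name}.npz",p=p,d=d,**c)
    return dict(p=p,d=d,**c)
def crop(c,x0,y0,x1,y1,s,name):
    p=np.ascontiguousarray(c['p'][y0:y1,x0:x1,::-1]); cv2.imwrite(f"pics/{name}.png",cv2.resize(p,None,fx=s,fy=s,interpolation=cv2.INTER_CUBIC))
E
python3 - <<'E'
from h import *
c=load("pics/top0.npz")
crop(c,255,145,395,245,5.7,"topc")
crop(c,170,160,220,230,8,"topp")
for n,u,v,z in [("cover",332,193,.068),("c far",332,170,.068),("c near",332,217,.068),("pile",194,196,.016),("dish",332,165,.072),("case",322,195,.06),("case FL",267,157,.06),("NL",266,232,.06),("FR",378,157,.06),("NR",379,234,.06),("driver",200,147,.01),("mem",141,265,0)]: print(n,ray(c,u,v,z).round(3))
E
```

```text
cover [ 0.546 -0.19   0.068]
c far [ 0.623 -0.19   0.068]
c near [ 0.466 -0.19   0.068]
pile [0.533 0.267 0.016]
dish [ 0.639 -0.189  0.072]
case [ 0.54  -0.158  0.06 ]
case FL [0.663 0.026 0.06 ]
NL [0.413 0.022 0.06 ]
FR [ 0.675 -0.344  0.06 ]
NR [ 0.416 -0.344  0.06 ]
driver [0.707 0.258 0.01 ]
mem [0.3   0.429 0.   ]
```

View pics/topc.png

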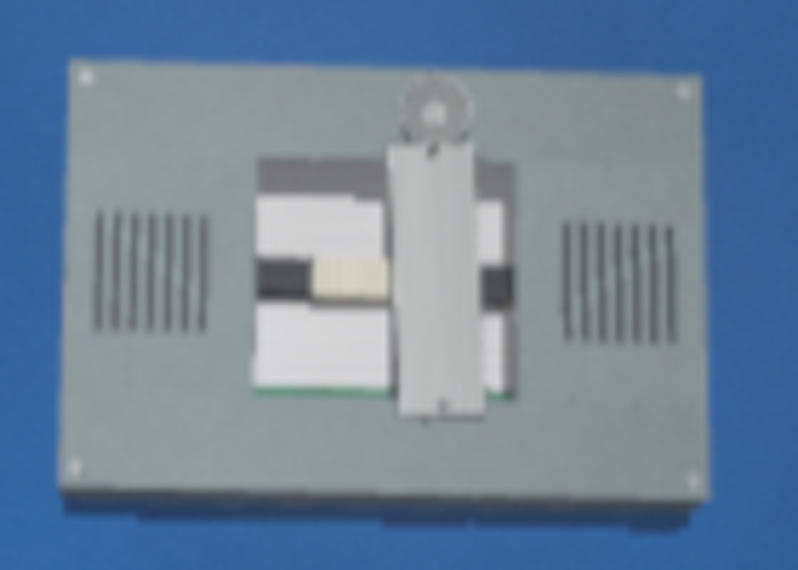

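View pics/topp.png

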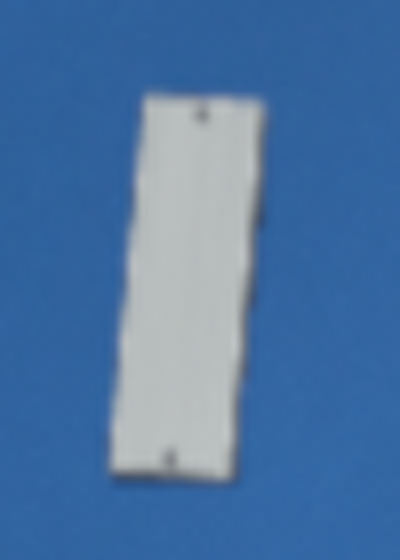

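The case crop shows the dish just beyond the cover's far end, and the battery with its pale label visible through the hatch at about crop (350,280). The pile crop shows the plate's corners. I'll measure both plates from their corners.

```bash
cat >> h.py <<'E'
from scipy.spatial.transform import Rotation as Ro
def incr(o,pos,yaw=None,R=None):
    """shift (units of .1m) and turn (units pi/2) in current tool frame"""
    R0=Ro.from_euler('xyz',o['ee_rot'])
    R1=R if R is not None else Ro.from_euler('xyz',[np.pi,0,yaw])
    d=R0.inv().apply(np.array(pos)-o['tool_pos'])
    return (d/.1).round(4),((R0.inv()*R1).as_rotvec()/(np.pi/2)).round(4)
def rect(c,pts,z):
    P=np.array([ray(c,u,v,z) for u,v in pts])[:,:2]  # far-L, far-R, near-R, near-L
    m=P.mean(0); ax=(P[0]+P[1]-P[2]-P[3])/2
    return m.round(4), np.arctan2(ax[1],ax[0]).round(4), [np.linalg.norm(P[i]-P[(i+1)%4]).round(4) for i in range(4)]
E
python3 - <<'E'
from h import *
c=load("pics/top0.npz")
s=5.7;f=lambda L:[(255+(a+.5)/s-.5,145+(b+.5)/s-.5) for a,b in L]
print("cover",rect(c,f([(388,145),(473,143),(486,414),(401,418)]),.068))
print("case",rect(c,f([(71,61),(699,76),(707,499),(60,490)]),.06))
print("hatch",rect(c,f([(257,158),(514,160),(515,397),(254,391)]),.06))
s=8;f=lambda L:[(170+(a+.5)/s-.5,160+(b+.5)/s-.5) for a,b in L]
print("pile",rect(c,f([(145,97),(265,99),(234,478),(110,474)]),.016))
from bench import robot
o=robot.get_obs()
print(incr(o,[.545,-.19,.40],yaw=0.02))
c=snap(robot,"wrist","w0"); print(c['t'],c['R'],c['mtx'],-c['R'].T@c['t'])
E
```

```text
cover (array([ 0.5441, -0.1875]), np.float64(0.0521), [np.float64(0.0493), np.float64(0.1588), np.float64(0.0485), np.float64(0.1598)])
case (array([ 0.5452, -0.1585]), np.float64(0.0056), [np.float64(0.3677), np.float64(0.2495), np.float64(0.3675), np.float64(0.2519)])
hatch (array([ 0.5468, -0.1586]), np.float64(0.0045), [np.float64(0.1495), np.float64(0.1397), np.float64(0.1493), np.float64(0.1371)])
pile (array([0.5359, 0.2699]), np.float64(-0.0254), [np.float64(0.0505), np.float64(0.1624), np.float64(0.0513), np.float64(0.1615)])
(array([ 4.1185, -1.4556,  0.0397]), array([-1.300e-03,  2.000e-04,  2.679e-01]))
[-0.54991073 -0.02541343  0.39213341] [[ 0.4267987  -0.9043447  -0.00187825]
 [-0.87805575 -0.41488719  0.23850935]
 [-0.21647393 -0.10014627 -0.97113838]] [[303.57409776   0.         282.86202561]
 [  0.         303.57409776 212.46960522]
 [  0.           0.           1.        ]] [ 0.29727344 -0.46858186  0.38584428]
```

View pics/w0.png

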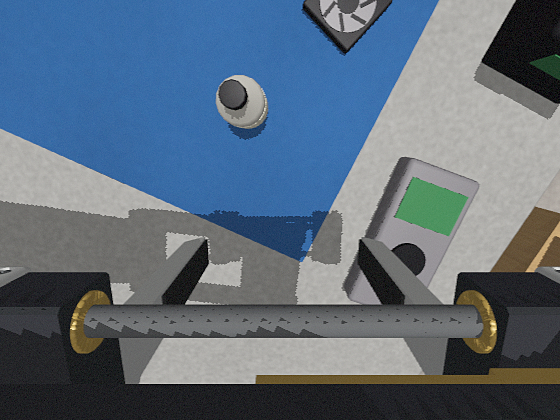

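The wrist camera sits about 70 mm along tool +x and looks down and slightly back. The bottle and fan are in view. I'll move toward the cover.

Call:
move_arm(
  increments=[
    [[1,1,-0.35,0,0,0,0.2475],[1,1,-0.35,0,0,0,0.2475],[1,1,-0.35,0,0,0,0.2475],[1,1,-0.35,0,0,0,0.2475]],
  ],
)

```text
time: 0.48
tool_pos: [0.3129, -0.42, 0.4046]
ee_rot: [-3.14, -0.002, 0.053]
wrist_force: [-0.8, 0.3, 0.3]
width: 0.094
```

Call:
move_arm(
  increments=[
    [[1,1,-1,0,0,0,0],[1,1,-1,0,0,0,0],[1,1,-1,0,0,0,0],[1,1,-1,0,0,0,0]],
  ],
)

```text
time: 0.82
tool_pos: [0.4069, -0.3148, 0.4044]
ee_rot: [-3.139, -0.001, 0.056]
wrist_force: [-0.3, -0.1, 0.1]
width: 0.0937
```

Call:
move_arm(
  increments=[
    [[1,1,-1,0,0,0,0],[1,1,-1,0,0,0,0],[1,1,-1,0,0,0,0],[1,1,-1,0,0,0,0]],
  ],
)

```text
time: 1.15
tool_pos: [0.5017, -0.2094, 0.4041]
ee_rot: [-3.139, -0.001, 0.056]
wrist_force: [0.5, -1.1, 0.4]
width: 0.0936
```

Run:
```python
from h import *
from bench import robot
o=robot.get_obs(); print(o['tool_pos'],o['ee_rot'])
snap(robot,"wrist","w1")
```

```text
[ 0.50171115 -0.20936377  0.40411442] [-3.13929403e+00 -6.96766334e-04  5.64652638e-02]
```

View pics/w1.png

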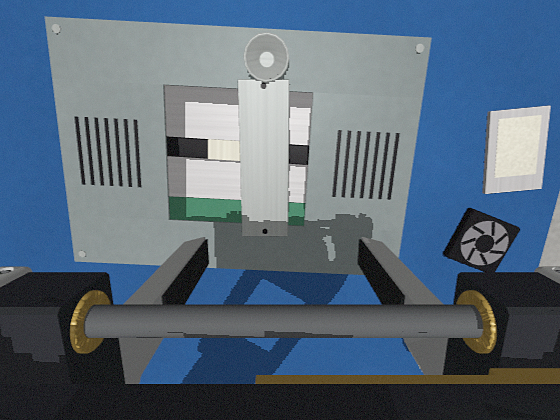

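The wrist view shows the cover clearly (corners near (239,80), (289,80), (288,236) and (243,235)), the hatch, the battery and its label. I'll enlarge it.

Run:
```python
from h import *
c=load("pics/w1.npz")
crop(c,155,70,325,250,4.5,"w1c"); crop(c,35,5,435,285,2,"w1b")
```

```text
(no output)
```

View pics/w1c.png

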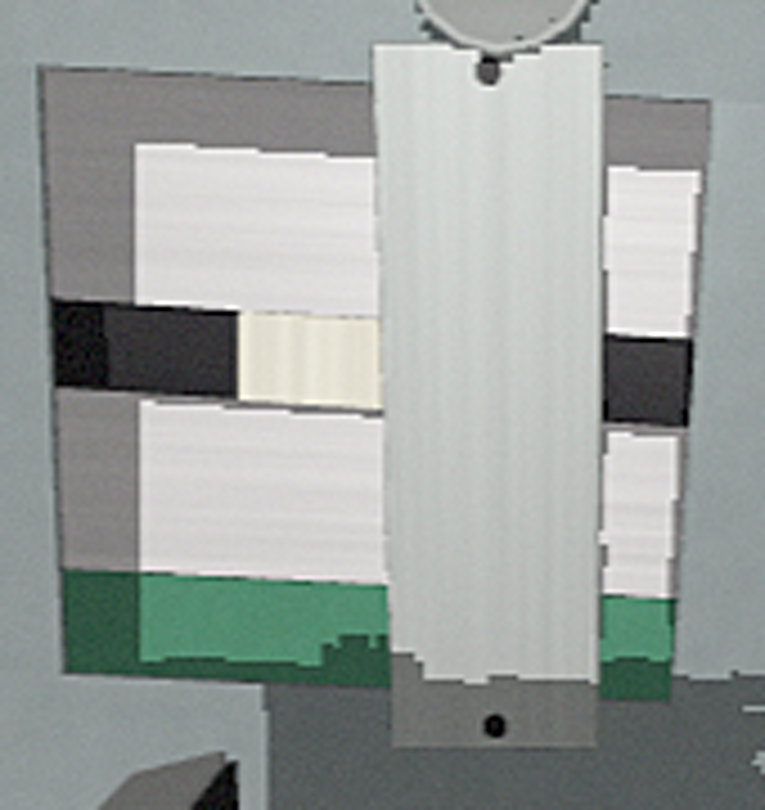

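View pics/w1b.png

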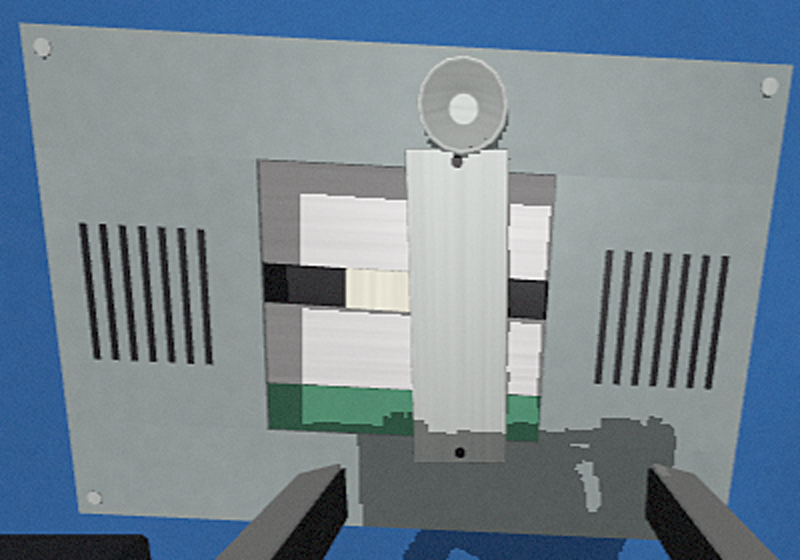

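Run:
```python
from h import *
from bench import robot
c=load("pics/w1.npz"); s=4.5
f=lambda L:[(155+(a+.5)/s-.5,70+(b+.5)/s-.5) for a,b in L]
print("cover",rect(c,f([(373,45),(602,44),(597,747),(392,747)]),.068))
print("hatch",rect(c,f([(38,66),(711,101),(671,700),(64,672)]),.06))
for n,p in [("Lfar",(52,297)),("Lnear",(55,386)),("labfar",(238,310)),("labnear",(238,400)),("Rfar",(690,338)),("Rnear",(687,427))]:
    print(n,ray(c,*f([p])[0],.026).round(4))
s=2;f=lambda L:[(35+(a+.5)/s-.5,5+(b+.5)/s-.5) for a,b in L]
for p in [(462,66),(462,150),(420,108),(506,106)]: print("dish",ray(c,*f([p])[0],.072).round(4))
# depth check
for u,v in [(265,150),(265,100),(265,220),(230,150),(100,60)]:
    d=c['d'][v,u]; X=c['R'].T@(np.linalg.inv(c['mtx'])@[u,v,1]*d-c['t']); print(u,v,X.round(4))
```

```text
cover (array([ 0.5454, -0.187 ]), np.float64(0.0517), [np.float64(0.0496), np.float64(0.1598), np.float64(0.0501), np.float64(0.1597)])
hatch (array([ 0.547 , -0.1582]), np.float64(0.0087), [np.float64(0.1505), np.float64(0.1398), np.float64(0.1505), np.float64(0.1401)])
Lfar [ 0.566 -0.071  0.026]
Lnear [ 0.5435 -0.0709  0.026 ]
labfar [ 0.5655 -0.1185  0.026 ]
labnear [ 0.5427 -0.1185  0.026 ]
Rfar [ 0.565  -0.2348  0.026 ]
Rnear [ 0.5423 -0.2357  0.026 ]
dish [ 0.6609 -0.1843  0.072 ]
dish [ 0.6244 -0.1859  0.072 ]
dish [ 0.6418 -0.1652  0.072 ]
dish [ 0.645  -0.2059  0.072 ]
265 150 [ 0.558  -0.1878  0.0695]
265 100 [ 0.6063 -0.1858  0.0691]
265 220 [ 0.4839 -0.191   0.0697]
230 150 [ 0.554  -0.145   0.0278]
100 60 [ 0.6349 -0.0224  0.0625]
```

The measurements agree with the known sizes. The cover is at (0.5452, -0.187) with yaw 0.052, the battery centre at about (0.554, -0.1485), and the hatch centre at (0.547, -0.158). I'll descend onto the cover.

Call:
move_arm(
  increments=[
    [[1,0.44,-0.2,0.3,0,0,0.003],[1,0.447,-0.199,0.6,0,0,0.003],[1,0.447,-0.199,0.9,0,0,0.003],[1,0.447,-0.199,1,0,0,0.003],[1,0.447,-0.199,1,0,0,0.003]],
  ],
)

```text
time: 1.62
tool_pos: [0.5419, -0.1907, 0.3004]
ee_rot: [-3.138, 0.008, 0.047]
wrist_force: [-0.1, -0.8, 0.1]
width: 0.0939
```

Call:
move_arm(
  increments=[
    [[1,0,0,0.2,0,0,0],[1,0,0,0.2,0,0,0],[1,0,0,0.2,0,0,0]],
  ],
)

```text
time: 1.87
tool_pos: [0.5428, -0.1915, 0.286]
ee_rot: [3.141, -0.001, 0.046]
wrist_force: [-0.4, 0.5, -0.4]
width: 0.094
```

Call:
move_arm(
  increments=[
    [[1,0.026,-0.044,0.1,0,0,-0.004],[1,0.026,-0.044,0.25,0,0,-0.004],[1,0.026,-0.044,0.25,0,0,-0.004],[1,0.026,-0.044,0.25,0,0,-0.004]],
  ],
)

```text
time: 2.2
tool_pos: [0.5457, -0.1862, 0.2606]
ee_rot: [3.141, -0.001, 0.054]
wrist_force: [-0.2, -0.4, 0.2]
width: 0.094
```

Run:
```python
from h import *
from bench import robot
snap(robot,"wrist","w2"); snap(robot,"scene","s2")
o=robot.get_obs(); print(o['tool_pos'],o['ee_rot'],o['qvel'].round(4))
c=load("pics/s2.npz"); crop(c,190,200,310,310,6,"s2c")
```

```text
[ 0.54565165 -0.18632619  0.26071959] [ 3.14107173e+00 -9.58303201e-04  5.35538616e-02] [ 0.0005  0.0002  0.0011 -0.0004 -0.0035  0.0018]
```

View pics/w2.png

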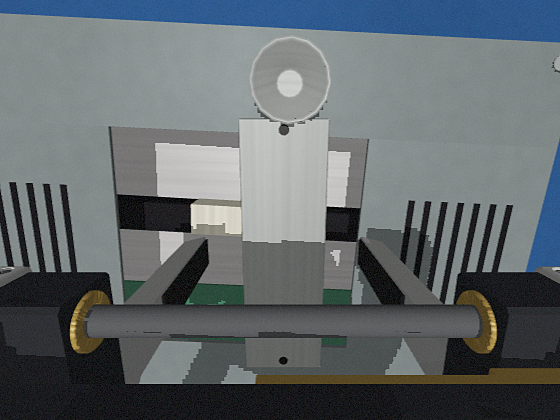

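View pics/s2c.png

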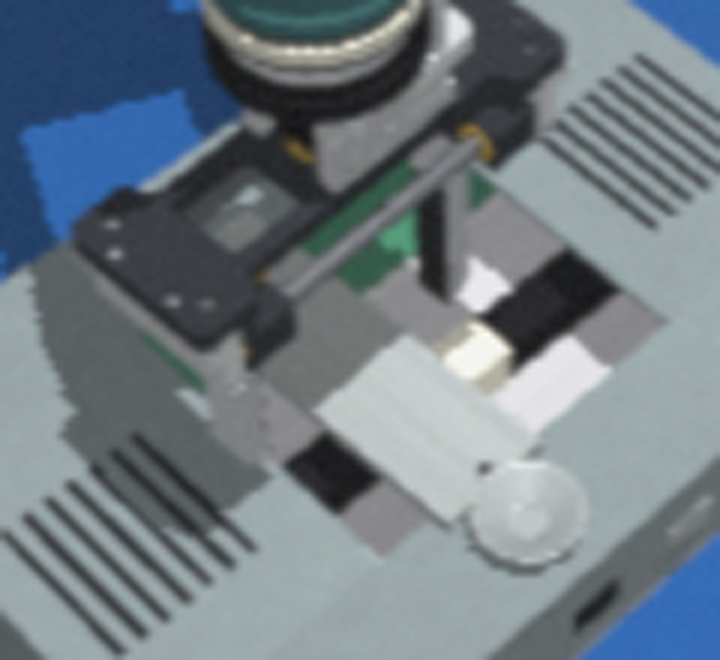

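The wrist view shows the plate centred between the fingers. The right open finger is still above the lid, so I'll narrow the jaws first, lower 1.5 mm, then grip.

Call:
move_arm(
  increments=[
    [[0.62,0,0,0,0,0,0],[0.62,0,0,0,0,0,0],[0.62,0,0,0,0,0,0],[0.62,0,0,0.018,0,0,0],[0,0,0,0.018,0,0,0],[0,0,0,0.018,0,0,0],[0,0,0,0.018,0,0,0],[0,0,0,0.018,0,0,0]],
  ],
)

```text
time: 2.97
tool_pos: [0.5455, -0.1863, 0.2578]
ee_rot: [3.142, 0.0, 0.054]
wrist_force: [0.3, 0.1, -0.8]
width: 0.0497
```

Gripped at 49.7 mm. Lifting straight up.

Call:
move_arm(
  increments=[
    [[0,0,0,0,0,0,0],[0,0,0,-0.1,0,0,0],[0,0,0,-0.3,0,0,0],[0,0,0,-0.5,0,0,0],[0,0,0,-0.7,0,0,0],[0,0,0,-0.7,0,0,0]],
  ],
)

```text
time: 3.47
tool_pos: [0.5464, -0.1866, 0.3336]
ee_rot: [3.137, -0.009, 0.054]
wrist_force: [0.9, 0.2, -1.4]
width: 0.0496
```

Run:
```python
from h import *
from bench import robot
c=snap(robot,"wrist","w3")
o=robot.get_obs(); print(o['tool_pos'],o['ee_rot'],o['width'],o['wrist_force'])
for u,v in [(284,100),(284,160),(284,220),(260,160),(305,160),(284,180)]:
    d=c['d'][v,u]; X=c['R'].T@(np.linalg.inv(c['mtx'])@[u,v,1]*d-c['t']); print(u,v,X.round(4))
```

```text
[ 0.54606023 -0.18646951  0.33117663] [ 3.13858801 -0.0057491   0.05367271] 0.049494883852294766 [-0.88680086  1.17542701 -1.9207199 ]
284 100 [ 0.6466 -0.1841  0.0663]
284 160 [ 0.6054 -0.1857  0.1459]
284 220 [ 0.5714 -0.1875  0.1474]
260 160 [ 0.6047 -0.1724  0.1462]
305 160 [ 0.606  -0.1973  0.1459]
284 180 [ 0.5944 -0.1863  0.1468]
```

View pics/w3.png

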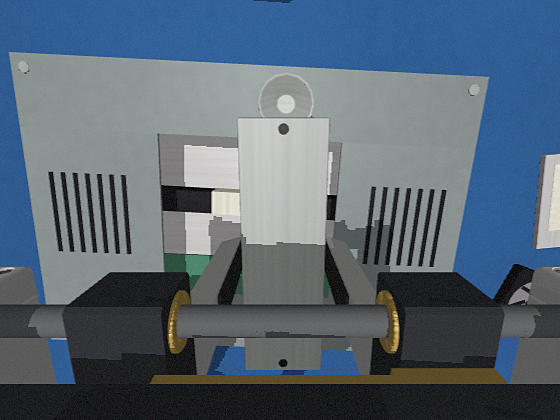

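The plate is held centred and the dish is undisturbed. I'll carry it over to the pile.

Call:
move_arm(
  increments=[
    [[0,0,-0.15,0,0,0,0.05],[0,0,-0.45,0,0,0,0.05],[0,0,-0.8,0,0,0,0.05],[0,0,-1,0,0,0,0.05]],
  ],
)

```text
time: 3.85
tool_pos: [0.5394, -0.0841, 0.3259]
ee_rot: [-3.139, 0.003, -0.024]
wrist_force: [-0.6, 0.3, -0.4]
width: 0.0493
```

Call:
move_arm(
  increments=[
    [[0,0,-0.35,0,0,0,0],[0,0,-0.7,0,0,0,0],[0,0,-1,0,0,0,0]],
  ],
)

```text
time: 4.1
tool_pos: [0.5419, 0.0154, 0.326]
ee_rot: [-3.141, 0.003, -0.025]
wrist_force: [-0.0, -0.1, -1.3]
width: 0.0497
```

Call:
move_arm(
  increments=[
    [[0,0,-0.35,0,0,0,0],[0,0,-0.7,0,0,0,0],[0,0,-1,0,0,0,0]],
  ],
)

```text
time: 4.35
tool_pos: [0.5444, 0.1156, 0.326]
ee_rot: [-3.142, 0.003, -0.024]
wrist_force: [0.6, -0.7, -0.9]
width: 0.0498
```

Call:
move_arm(
  increments=[
    [[0,-0.1,-0.35,0,0,0,0],[0,-0.1,-0.7,0,0,0,0],[0,-0.1,-1,0,0,0,0],[0,-0.1,-1,0,0,0,0]],
  ],
)

```text
time: 4.68
tool_pos: [0.5365, 0.2184, 0.3257]
ee_rot: [-3.139, 0.003, -0.019]
wrist_force: [-0.9, 0.6, -1.3]
width: 0.0493
```

Run:
```python
from h import *
from bench import robot
c=snap(robot,"wrist","w4")
o=robot.get_obs(); print(o['tool_pos'],o['ee_rot'],o['width'],o['qvel'].round(3))
```

```text
[0.53681512 0.21619296 0.32575312] [ 3.14089902  0.00320288 -0.02041913] 0.049469717517765716 [-0.055 -0.015  0.014 -0.035  0.01  -0.014]
```

View pics/w4.png

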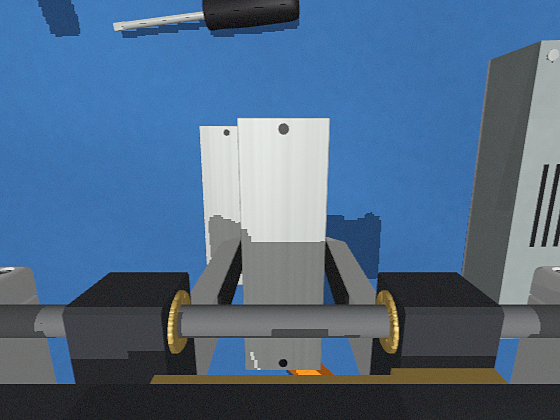

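The wrist view shows the pile's left part beside the held plate, with its far-left corner at about (200,126) and its hole at (226,132). I'll enlarge it.

Run:
```python
from h import *
c=load("pics/w4.npz"); crop(c,190,110,340,300,4,"w4c")
c=load("pics/w1.npz")
for p in [(488,70),(495,725)]: print(ray(c,155+(p[0]+.5)/4.5-.5,70+(p[1]+.5)/4.5-.5,.068))
```

```text
[ 0.62001358 -0.1832095   0.068     ]
[ 0.47124615 -0.19102716  0.068     ]
```

View pics/w4c.png

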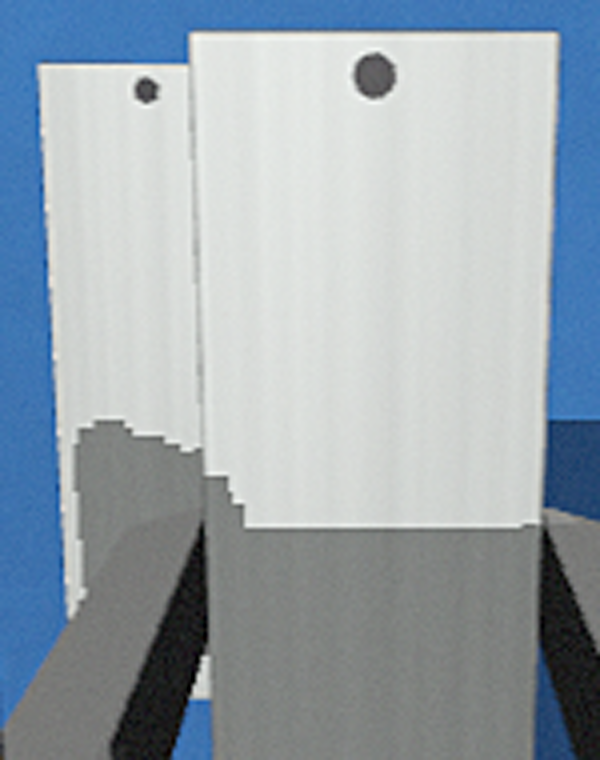

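Run:
```python
from h import *
c=load("pics/w4.npz"); f=lambda a,b:(190+(a+.5)/4-.5,110+(b+.5)/4-.5)
FL=ray(c,*f(38,65),.016);h=ray(c,*f(147,90),.016);L=ray(c,*f(71,617),.016);n=ray(c,*f(205,698),.016)
print("FL",FL,"hole",h,"L",L,"near",n)
ed=FL-L; yaw=np.arctan2(ed[1],ed[0]); print("yaw",yaw)
for yw in (yaw,-.0254):
  ax=np.array([np.cos(yw),np.sin(yw)]);ay=np.array([-ax[1],ax[0]])
  print("centre from FL",FL[:2]-.08*ax-.025*ay,"from hole",h[:2]-.0745*ax)
for z in (.136,.138):
  a=ray(c,*f(190,33),z);b=ray(c,*f(560,33),z);hh=ray(c,*f(375,75),z)
  print("held",a,b,hh,np.linalg.norm(a-b),np.arctan2(*(a-b)[[0,1]])*-1)
for u,v in [(210,140),(215,180),(284,160),(284,220)]:
    d=c['d'][v,u]; X=c['R'].T@(np.linalg.inv(c['mtx'])@[u,v,1]*d-c['t']); print(u,v,X.round(4))
```

```text
FL [0.61699759 0.29440357 0.016     ] hole [0.61093727 0.26953861 0.016     ] L [0.47963572 0.29761299 0.016     ] near [0.45610163 0.26413899 0.016     ]
yaw -0.02336047097537591
centre from FL [0.53643546 0.27127905] from hole [0.53645759 0.2712788 ]
centre from FL [0.53638847 0.27144341] from hole [0.5364613 0.2714307]
held [0.61612676 0.24138298 0.136     ] [0.61517948 0.19134618 0.136     ] [0.61017733 0.21645613 0.136     ] 0.05004575832995227 -0.018929393992205615
held [0.61600546 0.24109195 0.138     ] [0.61506921 0.19163784 0.138     ] [0.61012531 0.21645539 0.138     ] 0.049462970786297106 -0.018929393992205563
210 140 [0.6041 0.2847 0.0187]
215 180 [0.5667 0.283  0.0176]
284 160 [0.5933 0.2164 0.1382]
284 220 [0.5589 0.217  0.1378]
```

Call:
move_arm(
  increments=[
    [[0,0.02,-0.3,0,0,0,0.002],[0,0.02,-0.54,0.2,0,0,0.002],[0,0.02,-0.54,0.5,0,0,0.002],[0,0.02,-0.54,0.75,0,0,0.002],[0,0.02,-0.54,0.75,0,0,0.002],[0,0.02,-0.54,0.75,0,0,0.002]],
  ],
)

```text
time: 5.23
tool_pos: [0.5404, 0.2664, 0.2501]
ee_rot: [3.139, 0.006, -0.029]
wrist_force: [0.8, 0.3, -0.8]
width: 0.0495
```

Run:
```python
from h import *
from bench import robot
c=snap(robot,"wrist","w5")
o=robot.get_obs(); print(o['tool_pos'],o['ee_rot'],o['width'],o['qvel'].round(3))
print(incr(o,[.5375,.270,.2155],yaw=-.0235))
crop(c,200,80,380,300,3,"w5c")
```

```text
[0.54114789 0.26671576 0.25256549] [ 3.14064173e+00  1.12919819e-03 -2.92879580e-02] 0.04953632659906273 [ 0.001 -0.03  -0.049 -0.001 -0.004 -0.001]
(array([-0.037 , -0.0321,  0.3707]), array([ 0.0006,  0.0007, -0.0037]))
```

View pics/w5c.png

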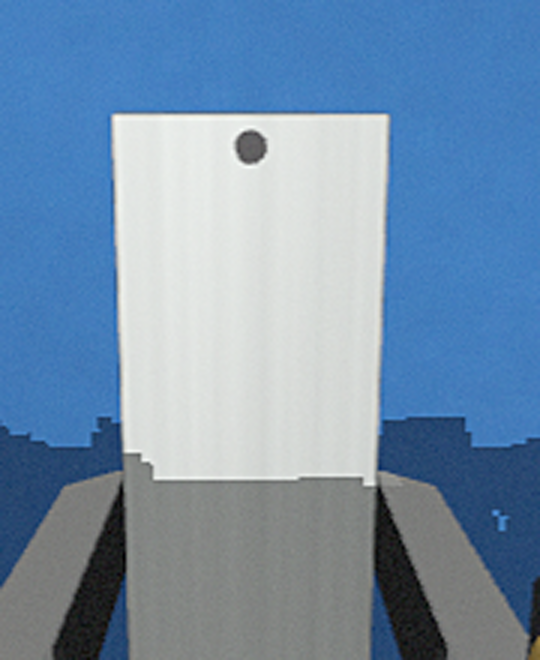

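The held plate now hides the pile. I'll correct the position and descend to about 3 mm above contact.

Call:
move_arm(
  increments=[
    [[0,-0.037,-0.032,0,0,0,-0.004],[0,-0.037,-0.032,0.1,0,0,-0.004],[0,-0.037,-0.032,0.25,0,0,-0.004],[0,-0.037,-0.032,0.34,0,0,-0.004],[0,-0.037,-0.032,0.34,0,0,-0.004],[0,-0.037,-0.032,0.34,0,0,-0.004],[0,-0.037,-0.032,0.34,0,0,-0.004],[0,-0.037,-0.032,0.34,0,0,-0.004]],
  ],
)

```text
time: 5.95
tool_pos: [0.5378, 0.2711, 0.2199]
ee_rot: [-3.141, -0.002, -0.022]
wrist_force: [1.3, 0.1, -0.9]
width: 0.0495
```

Run:
```python
from h import *
from bench import robot
c=snap(robot,"top","t6");s=snap(robot,"scene","s6")
o=robot.get_obs(); print(o['tool_pos'],o['ee_rot'],o['width'],o['qvel'].round(3),o['wrist_force'])
print(incr(o,[.5375,.270,.2135],yaw=-.0235))
crop(s,325,140,415,210,8,"s6c")
```

```text
[0.53766094 0.27107624 0.21977894] [-3.14100055e+00 -1.54004763e-03 -2.18130700e-02] 0.04989085969912475 [ 0.     0.002  0.004 -0.    -0.001 -0.   ] [-0.05894384 -0.10791061 -1.68139522]
(array([-0.0015,  0.0108,  0.0628]), array([-0.0004, -0.001 ,  0.0011]))
```

View pics/s6c.png

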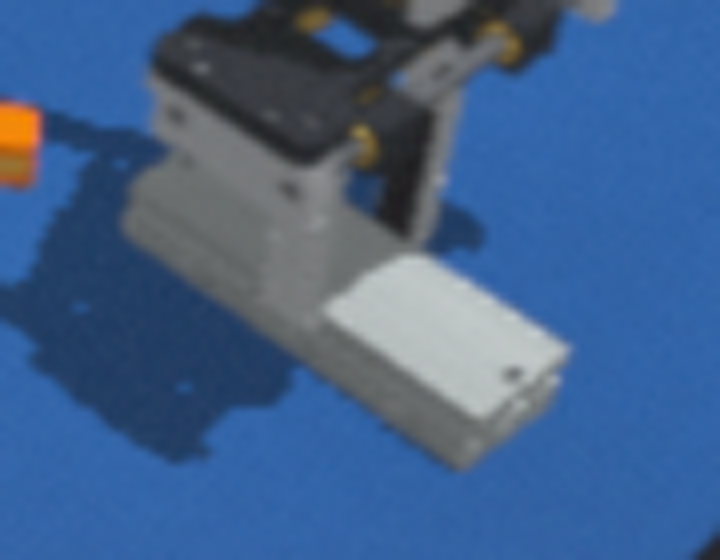

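The plate looks aligned over the pile and about 6 mm above it. I'll lower gently.

Call:
move_arm(
  increments=[
    [[0,0,0.005,0.03,0,0,0],[0,0,0.005,0.055,0,0,0],[0,0,0.005,0.055,0,0,0],[0,0,0.005,0.055,0,0,0]],
  ],
)

```text
time: 6.38
tool_pos: [0.5377, 0.2705, 0.2154]
ee_rot: [-3.141, -0.002, -0.022]
wrist_force: [-2.7, -1.0, 5.0]
width: 0.0495
```

That is contact: +5 N upward, against -1.5 N while carrying. Opening the jaws.

Call:
move_arm(
  increments=[
    [[0.7,0,0,0,0,0,0],[0.7,0,0,0,0,0,0],[0.7,0,0,0,0,0,0],[0.7,0,0,0,0,0,0],[0.7,0,0,-0.1,0,0,0],[0.7,0,0,-0.4,0,0,0],[0.7,0,0,-0.7,0,0,0],[0.7,0,0,-0.7,0,0,0]],
  ],
)

```text
time: 7.05
tool_pos: [0.539, 0.2713, 0.2912]
ee_rot: [-3.137, -0.012, -0.022]
wrist_force: [0.7, 0.0, 1.8]
width: 0.0659
```

Run:
```python
from h import *
from bench import robot
c=snap(robot,"wrist","w7")
o=robot.get_obs(); print(o['tool_pos'],o['ee_rot'],o['width'],o['qvel'].round(3),o['wrist_force'])
crop(c,220,120,360,370,3,"w7c")
s=snap(robot,"scene","s7"); crop(s,325,140,415,210,8,"s7c")
```

```text
[0.53848209 0.27103435 0.28855556] [-3.13788313 -0.00890055 -0.02168204] 0.06599182542117853 [-0.003  0.038  0.073 -0.    -0.012  0.001] [-0.19373017 -0.16798823 -0.15760332]
```

View pics/w7c.png

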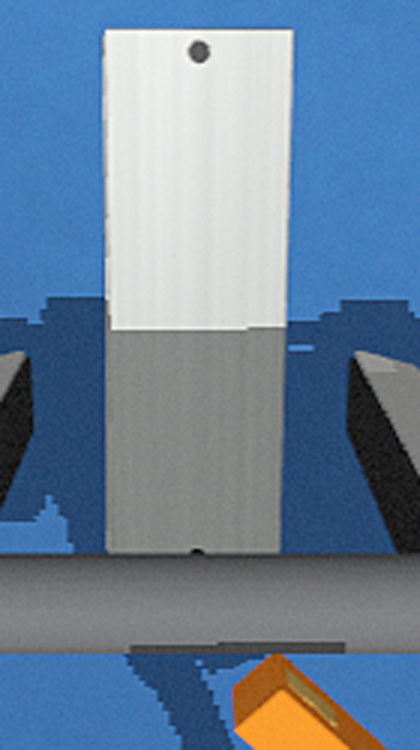

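View pics/s7c.png

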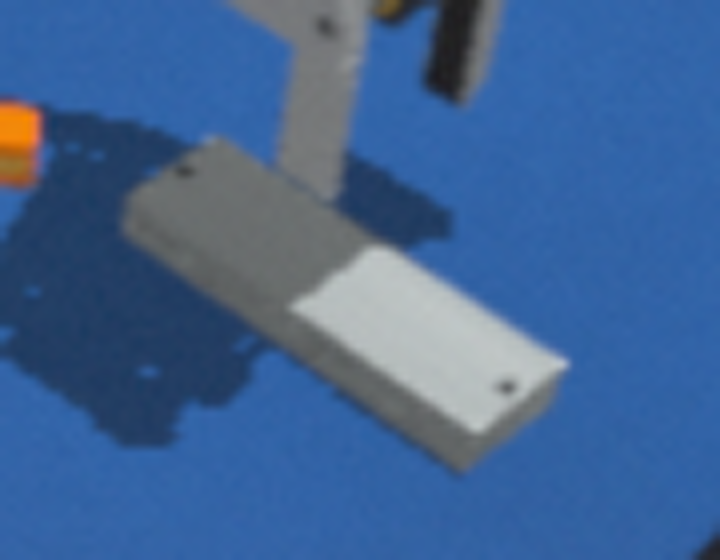

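The plate lies flush on the pile, with its edges continuous in both views. I'll check its position and work out the transfer to the battery.

Run:
```python
from h import *
c=load("pics/w7.npz"); f=lambda a,b:(220+(a+.5)/3-.5,120+(b+.5)/3-.5)
h=ray(c,*f(199,51),.024); a=ray(c,*f(105,30),.024);b=ray(c,*f(293,30),.024); l=ray(c,*f(107,550),.024)
print(h,a,b,l,"centre",h[:2]-.0745*np.array([1,-.022]), "yaw",np.arctan2((a-l)[1],(a-l)[0]))
# transfer
P0=np.array([.5383,.271,.2886]);y0=-.0217
for P,y in [((.543,.171,.31),.4),((.548,.071,.33),.85),((.552,-.029,.33),1.25),((.5543,-.1,.33),1.564)]:
    o=dict(tool_pos=P0,ee_rot=[np.pi,0,y0]); print(incr(o,P,yaw=y)); P0=np.array(P);y0=y
```

```text
[0.61237603 0.26779729 0.024     ] [0.61832088 0.29263825 0.024     ] [0.6172417  0.24277599 0.024     ] [0.46609333 0.29850897 0.024     ] centre [0.53787603 0.26943629] yaw -0.038546315716963694
(array([ 0.0687,  0.9987, -0.214 ]), array([ 0.    ,  0.    , -0.2685]))
(array([-0.3434,  0.9405, -0.2   ]), array([ 0.    ,  0.    , -0.2865]))
(array([-0.7249,  0.69  ,  0.    ]), array([ 0.    ,  0.    , -0.2546]))
(array([-0.6665,  0.2457,  0.    ]), array([ 0.    ,  0.    , -0.1999]))
```

The cover is within about 2.5 mm of the pile centre, and the limit is 8 mm. I'll go to the hatch and turn the tool 90° on the way.

Call:
move_arm(
  increments=[
    [[0.7,0,0,-0.2,0,0,0],[0.7,0.07,0.4,-0.21,0,0,-0.08],[0.7,0.07,0.8,-0.21,0,0,-0.16],[0.7,0.07,1,-0.21,0,0,-0.24],[0.7,0.07,1,-0.21,0,0,-0.27]],
  ],
)

```text
time: 7.57
tool_pos: [0.5419, 0.1666, 0.3026]
ee_rot: [3.14, 0.004, 0.403]
wrist_force: [-0.3, 0.3, 0.2]
width: 0.0659
```

Call:
move_arm(
  increments=[
    [[0.7,-0.34,0.94,-0.2,0,0,-0.287],[0.7,-0.34,0.94,-0.2,0,0,-0.287],[0.7,-0.34,0.94,-0.2,0,0,-0.287],[0.7,-0.34,0.94,-0.2,0,0,-0.287]],
  ],
)

```text
time: 7.9
tool_pos: [0.5478, 0.0666, 0.324]
ee_rot: [3.14, 0.002, 0.854]
wrist_force: [-0.6, 0.5, -0.1]
width: 0.0655
```

Call:
move_arm(
  increments=[
    [[0.7,-0.725,0.69,0,0,0,-0.255],[0.7,-0.725,0.69,0,0,0,-0.255],[0.7,-0.725,0.69,0,0,0,-0.255],[0.7,-0.725,0.69,0,0,0,-0.255]],
  ],
)

```text
time: 8.23
tool_pos: [0.5516, -0.0335, 0.3224]
ee_rot: [-3.139, 0.003, 1.254]
wrist_force: [0.9, 0.4, 0.0]
width: 0.0659
```

Call:
move_arm(
  increments=[
    [[0.7,-0.667,0.246,0,0,0,-0.2],[0.7,-0.667,0.246,0,0,0,-0.2],[0.7,-0.667,0.246,0,0,0,-0.2],[0.7,-0.667,0.246,0,0,0,-0.2]],
  ],
)

```text
time: 8.57
tool_pos: [0.5541, -0.1021, 0.3224]
ee_rot: [-3.138, -0.001, 1.566]
wrist_force: [-0.2, 1.2, 0.5]
width: 0.0659
```

Run:
```python
from h import *
from bench import robot
c=snap(robot,"wrist","w8")
o=robot.get_obs(); print(o['time'],o['tool_pos'],o['ee_rot'],o['width'],o['qvel'].round(3),o['joint_positions'].round(3))
```

```text
8.6167 [ 0.55419909 -0.10108184  0.322619  ] [-3.13857488e+00 -1.26881670e-03  1.56463457e+00] 0.06584221983972607 [ 0.028 -0.009  0.     0.003  0.     0.022] [-0.281  0.148  1.467  0.     1.53  -0.275]
```

View pics/w8.png

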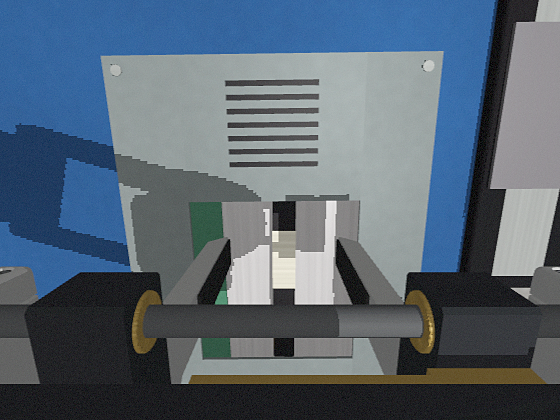

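The fingers straddle the battery (columns 273-296), and the label spans roughly rows 231-289. I'll refine that measurement and plan the extraction.

```bash
python3 - <<'E'
from h import *
c=load("pics/w8.npz")
crop(c,230,190,340,310,6,"w8c")
for p in [(272.5,215),(296,215),(273.5,297),(294.5,297),(284,231),(284,289)]: print(p,ray(c,*p,.026).round(4))
for p in [(189,202),(359,202),(352,357),(203,359)]: print("hatch",ray(c,*p,.06).round(4))
E
cat > plan.py <<'E'
import numpy as np
from scipy.optimize import brentq
LY0,LY1=-.2335,-.083
def corners(y,z,th):
    u=np.array([np.cos(th),np.sin(th)]);n=np.array([-u[1],u[0]]);c=np.array([y,z])
    return c,u,n
def clr(y,z,th):
    c,u,n=corners(y,z,th)
    cs=np.array([c+a*.11*u+b*.011*n for a in(-1,1) for b in(-1,1)])
    def sd(p): # signed dist to stick rect
        d=np.array(p)-c; q=np.abs([d@u,d@n])-[.11,.011]
        return np.linalg.norm(np.maximum(q,0))+min(q.max(),0)
    r=min(sd((t,h)) for h in(.057,.060) for t in np.linspace(-.36,LY0,80))
    l=min(sd((t,h)) for h in(.057,.060) for t in np.linspace(LY1,.05,80))
    return dict(floor=cs[:,1].min()-.004,wall=cs[:,0].min()+.339,right=r,left=l,e1=(c+.11*u)[1],e2=(c-.11*u)[1])
def tcp(y,z,th,g=.02,h=.195):
    c,u,n=corners(y,z,th); return c+g*u+h*n
E
python3 - <<'E'
from plan import *
for y,z,d in [(-.2185,.019,0),(-.2185,.03,5),(-.2165,.04,10),(-.213,.047,14),(-.205,.056,18),(-.19,.068,22),(-.175,.08,26),(-.16,.095,30),(-.145,.11,33),(-.13,.13,35),(-.12,.15,35),(-.11,.18,35),(-.11,.2,35),(-.11,.22,35)]:
    th=np.radians(d);k=clr(y,z,th);print(y,z,d,{a:round(float(b)*1000) for a,b in k.items()},tcp(y,z,th).round(3))
E
```

```text
(272.5, 215) [ 0.5436 -0.1045  0.026 ]
(296, 215) [ 0.5659 -0.1046  0.026 ]
(273.5, 297) [ 0.5435 -0.1903  0.026 ]
(294.5, 297) [ 0.5648 -0.1903  0.026 ]
(284, 231) [ 0.5545 -0.1203  0.026 ]
(284, 289) [ 0.5542 -0.1814  0.026 ]
hatch [ 0.4763 -0.0845  0.06  ]
hatch [ 0.6162 -0.0851  0.06  ]
hatch [ 0.6178 -0.2336  0.06  ]
hatch [ 0.4777 -0.2355  0.06  ]
-0.2185 0.019 0 {'floor': 4, 'wall': 11, 'right': 27, 'left': 37, 'e1': 19, 'e2': 19} [-0.198  0.214]
-0.2185 0.03 5 {'floor': 5, 'wall': 10, 'right': 17, 'left': 28, 'e1': 40, 'e2': 20} [-0.216  0.226]
-0.2165 0.04 10 {'floor': 6, 'wall': 12, 'right': 9, 'left': 24, 'e1': 59, 'e2': 21} [-0.231  0.236]
-0.213 0.047 14 {'floor': 6, 'wall': 17, 'right': 4, 'left': 21, 'e1': 74, 'e2': 20} [-0.241  0.241]
-0.205 0.056 18 {'floor': 8, 'wall': 26, 'right': -1, 'left': 24, 'e1': 90, 'e2': 22} [-0.246  0.248]
-0.19 0.068 22 {'floor': 13, 'wall': 43, 'right': -5, 'left': 37, 'e1': 109, 'e2': 27} [-0.245  0.256]
-0.175 0.08 26 {'floor': 18, 'wall': 60, 'right': -6, 'left': 47, 'e1': 128, 'e2': 32} [-0.243  0.264]
-0.16 0.095 30 {'floor': 26, 'wall': 78, 'right': -7, 'left': 58, 'e1': 150, 'e2': 40} [-0.24   0.274]
-0.145 0.11 33 {'floor': 37, 'wall': 96, 'right': -7, 'left': 65, 'e1': 170, 'e2': 50} [-0.234  0.284]
-0.13 0.13 35 {'floor': 54, 'wall': 113, 'right': 15, 'left': 73, 'e1': 193, 'e2': 67} [-0.225  0.301]
-0.12 0.15 35 {'floor': 74, 'wall': 123, 'right': 35, 'left': 84, 'e1': 213, 'e2': 87} [-0.215  0.321]
-0.11 0.18 35 {'floor': 104, 'wall': 133, 'right': 62, 'left': 103, 'e1': 243, 'e2': 117} [-0.205  0.351]
-0.11 0.2 35 {'floor': 124, 'wall': 133, 'right': 79, 'left': 119, 'e1': 263, 'e2': 137} [-0.205  0.371]
-0.11 0.22 35 {'floor': 144, 'wall': 133, 'right': 96, 'left': 136, 'e1': 283, 'e2': 157} [-0.205  0.391]
```

View pics/w8c.png

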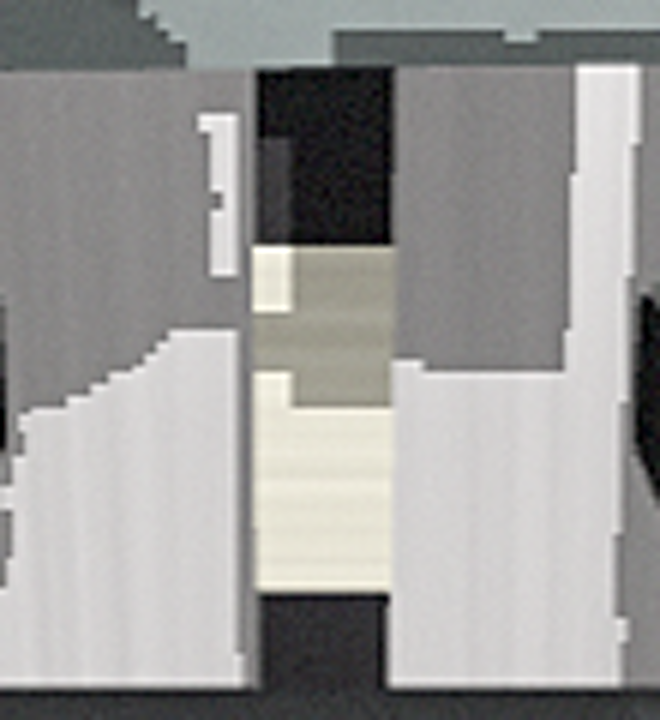

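Run:
```python
from plan import *
wp=[]
for d,z in [(0,.02),(5,.03),(9,.037),(13,.046),(17,.054),(21,.063),(25,.073),(29,.084),(33,.096),(35,.108),(35,.125),(35,.15),(35,.18),(35,.21)]:
    th=np.radians(d)
    best=max(((min(k['right'],k['left'],k['wall'],.012)-1e-3*abs(y+.2185),y,k) for y in np.arange(-.222,-.08,.001) for k in [clr(y,z,th)]),key=lambda t:t[0])
    y,k=best[1:]
    print(d,z,round(y,4),{a:round(float(b)*1000) for a,b in k.items()},tcp(y,z,th).round(3))
```

```text
0 0.02 -0.217 {'floor': 5, 'wall': 12, 'right': 26, 'left': 35, 'e1': 20, 'e2': 20} [-0.197  0.215]
5 0.03 -0.216 {'floor': 5, 'wall': 12, 'right': 17, 'left': 25, 'e1': 40, 'e2': 20} [-0.213  0.226]
9 0.037 -0.212 {'floor': 5, 'wall': 17, 'right': 12, 'left': 21, 'e1': 54, 'e2': 20} [-0.223  0.233]
13 0.046 -0.2 {'floor': 7, 'wall': 29, 'right': 7, 'left': 7, 'e1': 71, 'e2': 21} [-0.224  0.241]
17 0.054 -0.173 {'floor': 7, 'wall': 58, 'right': 10, 'left': 10, 'e1': 86, 'e2': 22} [-0.211  0.246]
21 0.063 -0.153 {'floor': 9, 'wall': 79, 'right': 12, 'left': 17, 'e1': 102, 'e2': 24} [-0.204  0.252]
25 0.073 -0.144 {'floor': 13, 'wall': 91, 'right': 12, 'left': 27, 'e1': 119, 'e2': 27} [-0.208  0.258]
29 0.084 -0.137 {'floor': 17, 'wall': 100, 'right': 12, 'left': 36, 'e1': 137, 'e2': 31} [-0.214  0.264]
33 0.096 -0.131 {'floor': 23, 'wall': 110, 'right': 12, 'left': 45, 'e1': 156, 'e2': 36} [-0.22  0.27]
35 0.108 -0.125 {'floor': 32, 'wall': 118, 'right': 12, 'left': 52, 'e1': 171, 'e2': 45} [-0.22   0.279]
35 0.125 -0.13 {'floor': 49, 'wall': 113, 'right': 12, 'left': 69, 'e1': 188, 'e2': 62} [-0.225  0.296]
35 0.15 -0.219 {'floor': 74, 'wall': 24, 'right': 18, 'left': 141, 'e1': 213, 'e2': 87} [-0.314  0.321]
35 0.18 -0.219 {'floor': 104, 'wall': 24, 'right': 48, 'left': 165, 'e1': 243, 'e2': 117} [-0.314  0.351]
35 0.21 -0.219 {'floor': 134, 'wall': 24, 'right': 78, 'left': 190, 'e1': 273, 'e2': 147} [-0.314  0.381]
```

Call:
move_arm(
  increments=[
    [[0.6,-0.28,0,0.3,0,0,0],[0.6,-0.28,0,0.6,0,0,0],[0.6,-0.28,0,0.85,0,0,0],[0.6,-0.28,0,0.85,0,0,0],[0.6,-0.28,0,0.85,0,0,0],[0.6,-0.28,0,0.85,0,0,0]],
  ],
)

```text
time: 9.12
tool_pos: [0.555, -0.1278, 0.2406]
ee_rot: [3.14, 0.0, 1.568]
wrist_force: [0.1, -0.3, 0.4]
width: 0.0563
```

Call:
move_arm(
  increments=[
    [[0.6,0,0,0.1,0,0,0],[0.6,0,0,0.2,0,0,0],[0.6,0,0,0.27,0,0,0],[0.6,0,0,0.27,0,0,0],[0.6,0,0,0.27,0,0,0],[0.6,0,0,0.27,0,0,0]],
  ],
)

```text
time: 9.62
tool_pos: [0.5546, -0.1285, 0.2125]
ee_rot: [3.141, 0.0, 1.568]
wrist_force: [0.7, 0.2, 0.3]
width: 0.0564
```

Call:
move_arm(
  increments=[
    [[0.6,0,0,0.03,0,0,0],[0.6,0,0,0.03,0,0,0],[0,0,0,0.03,0,0,0],[0,0,0,0.03,0,0,0],[0,0,0,0.03,0,0,0],[0,0,0,0.03,0,0,0],[0,0,0,0.03,0,0,0],[0,0,0,0.03,0,0,0]],
  ],
)

```text
time: 10.28
tool_pos: [0.5544, -0.1285, 0.2095]
ee_rot: [-3.141, 0.0, 1.568]
wrist_force: [-0.6, 0.2, -0.0]
width: 0.0217
```

Gripped at 21.7 mm. I'll lift 5 mm and shift lengthwise toward -y.

Call:
move_arm(
  increments=[
    [[0,0,0,-0.05,0,0,0],[0,0,0,-0.05,0,0,0],[0,-0.15,0,-0.05,0,0,0],[0,-0.35,0,-0.05,0,0,0],[0,-0.55,0,-0.05,0,0,0],[0,-0.66,0,-0.05,0,0,0],[0,-0.66,0,-0.05,0,0,0],[0,-0.66,0,-0.05,0,0,0]],
  ],
)

```text
time: 10.95
tool_pos: [0.5541, -0.1952, 0.2141]
ee_rot: [-3.141, -0.001, 1.566]
wrist_force: [-0.3, -0.2, -1.8]
width: 0.0217
```

Run:
```python
from h import *
from bench import robot
c=snap(robot,"wrist","w9")
o=robot.get_obs(); print(o['time'],o['tool_pos'],o['ee_rot'],o['width'],o['wrist_force'],o['wrist_torque'],o['joint_positions'].round(3))
```

```text
11.0 [ 0.55411184 -0.1944967   0.21405593] [-3.14101828e+00 -9.87738118e-04  1.56715305e+00] 0.021397422970399586 [ 0.83660666 -0.06396864 -2.23586099] [ 0.05856272 -0.05297649  0.01321315] [-4.340e-01  2.800e-01  1.535e+00  1.000e-03  1.327e+00 -4.310e-01]
```

View pics/w9.png

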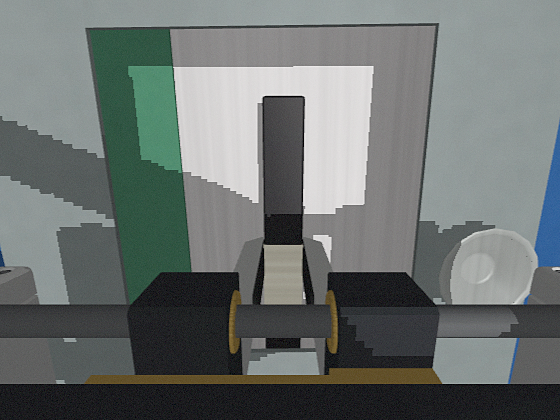

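The stick is held, and its +y end is visible at about (284,97) inside the opening. I'll check the end position and droop, then compute tilt rows.

```bash
cat > rows.py <<'E'
from plan import *
def rows(y0,z0,d0,wps,g,h):
    t0=np.radians(d0);T0=tcp(y0,z0,t0,g,h)
    ex=np.array([np.cos(t0),np.sin(t0)]);ez=np.array([np.sin(t0),-np.cos(t0)])
    for y,z,d in wps:
        D=tcp(y,z,np.radians(d),g,h)-T0
        print(d,"dx %.3f dz %.3f ry %.4f"%(D@ex/.1,D@ez/.1,np.radians(d-d0)/(np.pi/2)),"tcp",(D+T0).round(4))
E
python3 - <<'E'
from h import *; from rows import *
c=load("pics/w9.npz")
print(ray(c,284,97,.030), ray(c,284,245,.03))
for v in [102,130,160,190,250]:
    d=c['d'][v,284]; X=c['R'].T@(np.linalg.inv(c['mtx'])@[284,v,1]*d-c['t']); print(v,X.round(4))
yc=ray(c,284,97,.030)[1]-.11; g=-.1945-yc; print(yc,g)
rows(yc,.0195,0,[(-.216,.030,5),(-.212,.037,9),(-.2,.046,13),(-.173,.054,17),(-.155,.063,21),(-.144,.073,25),(-.137,.084,29)],g,.1945)
E
```

```text
[ 0.55525579 -0.10634616  0.03      ] [ 0.55496064 -0.18710082  0.03      ]
102 [ 0.5552 -0.1091  0.0327]
130 [ 0.5552 -0.1229  0.0335]
160 [ 0.5551 -0.1383  0.0328]
190 [ 0.5551 -0.1543  0.0335]
250 [ 0.5549 -0.1889  0.0333]
-0.21634616126337664 0.02184616126337663
5 dx -0.167 dz -0.117 ry 0.0556 tcp [-0.2112  0.2257]
9 dx -0.263 dz -0.185 ry 0.1000 tcp [-0.2208  0.2325]
13 dx -0.280 dz -0.264 ry 0.1444 tcp [-0.2225  0.2404]
17 dx -0.145 dz -0.324 ry 0.1889 tcp [-0.209   0.2464]
21 dx -0.098 dz -0.384 ry 0.2333 tcp [-0.2043  0.2524]
25 dx -0.119 dz -0.445 ry 0.2778 tcp [-0.2064  0.2585]
29 dx -0.177 dz -0.507 ry 0.3222 tcp [-0.2122  0.2647]
```

It is level, with no droop. First tilt, to 13°.

Call:
move_arm(
  increments=[
    [[0,-0.085,0,-0.06,0,0.028,0],[0,-0.167,0,-0.117,0,0.0556,0],[0,-0.215,0,-0.15,0,0.078,0],[0,-0.263,0,-0.185,0,0.1,0],[0,-0.275,0,-0.225,0,0.122,0],[0,-0.28,0,-0.264,0,0.1444,0],[0,-0.28,0,-0.264,0,0.1444,0],[0,-0.28,0,-0.264,0,0.1444,0]],
  ],
)

```text
time: 11.67
tool_pos: [0.5543, -0.222, 0.2408]
ee_rot: [3.141, -0.226, 1.569]
wrist_force: [-0.5, -0.6, -1.2]
width: 0.0216
```

Run:
```python
from h import *; from rows import *
from bench import robot
c=snap(robot,"wrist","w10")
o=robot.get_obs(); print(o['time'],o['tool_pos'],o['ee_rot'],o['width'],o['wrist_force'],o['wrist_torque'],o['joint_positions'].round(3))
for v in [102,130,160,190,250]:
    d=c['d'][v,284]; X=c['R'].T@(np.linalg.inv(c['mtx'])@[284,v,1]*d-c['t']); print(v,X.round(4))
s=snap(robot,"scene","s10"); crop(s,190,190,330,310,5.5,"s10c")
rows(-.2,.046,13,[(-.185,.05,15),(-.173,.054,17),(-.164,.0585,19),(-.155,.063,21),(-.149,.068,23),(-.144,.073,25),(-.140,.0785,27),(-.137,.084,29)],.0218,.1945)
```

```text
11.7167 [ 0.55424869 -0.22186561  0.24060136] [-3.14139544 -0.22597426  1.56866837] 0.021899875873608646 [-0.12898216 -0.05054519 -1.72636004] [-0.15878683 -0.13102565 -0.0059136 ] [-0.525  0.307  1.452  0.196  1.499 -0.549]
102 [ 0.5555 -0.0972  0.084 ]
130 [ 0.5555 -0.1102  0.0795]
160 [ 0.5554 -0.1254  0.0763]
190 [ 0.5554 -0.1413  0.0736]
250 [ 0.5554 -0.1749  0.0667]
15 dx 0.087 dz -0.012 ry 0.0222 tcp [-0.2143  0.2435]
17 dx 0.145 dz -0.028 ry 0.0444 tcp [-0.209   0.2464]
19 dx 0.174 dz -0.053 ry 0.0667 tcp [-0.2067  0.2495]
21 dx 0.204 dz -0.076 ry 0.0889 tcp [-0.2044  0.2524]
23 dx 0.205 dz -0.108 ry 0.1111 tcp [-0.2049  0.2556]
25 dx 0.197 dz -0.140 ry 0.1333 tcp [-0.2064  0.2585]
27 dx 0.181 dz -0.177 ry 0.1556 tcp [-0.2089  0.2617]
29 dx 0.155 dz -0.213 ry 0.1778 tcp [-0.2122  0.2647]
```

View pics/w10.png

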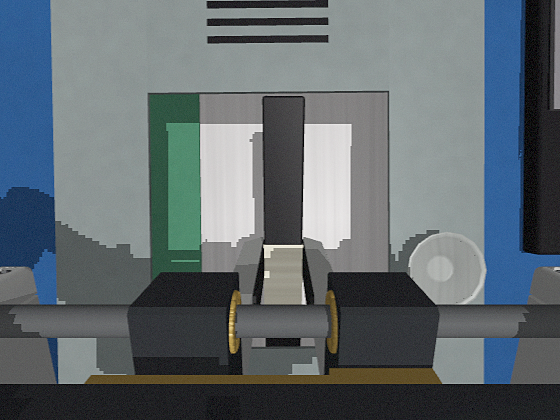

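View pics/s10c.png

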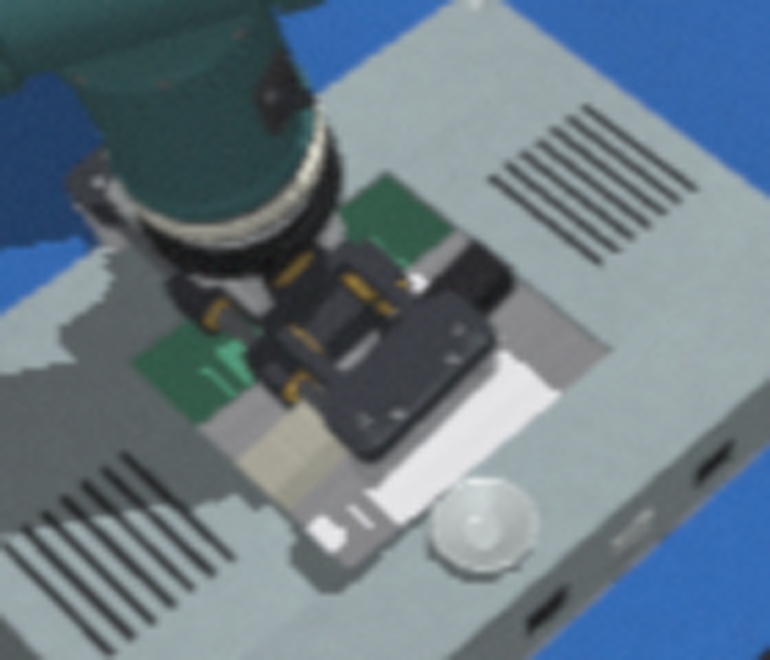

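The tilt tracks the plan: the stick slopes about 12.5°, with no contact force. Continuing to 29°.

Call:
move_arm(
  increments=[
    [[0,0.087,0,-0.012,0,0.0222,0],[0,0.145,0,-0.028,0,0.0444,0],[0,0.174,0,-0.053,0,0.0667,0],[0,0.204,0,-0.076,0,0.0889,0],[0,0.205,0,-0.108,0,0.1111,0],[0,0.197,0,-0.14,0,0.1333,0],[0,0.181,0,-0.177,0,0.1556,0],[0,0.155,0,-0.213,0,0.1778,0]],
  ],
)

```text
time: 12.43
tool_pos: [0.5542, -0.2115, 0.2649]
ee_rot: [-3.141, -0.507, 1.569]
wrist_force: [-0.0, -0.3, -2.9]
width: 0.0217
```

Run:
```python
from h import *; from rows import *
from bench import robot
c=snap(robot,"wrist","w11")
o=robot.get_obs(); print(o['time'],o['tool_pos'],o['ee_rot'],o['width'],o['wrist_force'],o['wrist_torque'],o['joint_positions'].round(3))
for v in [102,130,160,190,250]:
    d=c['d'][v,284]; X=c['R'].T@(np.linalg.inv(c['mtx'])@[284,v,1]*d-c['t']); print(v,X.round(4))
rows(-.137,.084,29,[(-.134,.09,31),(-.131,.096,33),(-.128,.103,34.5),(-.125,.112,35),(-.125,.125,35),(-.12,.14,35),(-.115,.155,35),(-.115,.165,35)],.0218,.1945)
print(clr(-.125,.112,np.radians(35)),clr(-.125,.125,np.radians(35)),clr(-.12,.14,np.radians(35)))
s=snap(robot,"scene","s11")
```

```text
12.4833 [ 0.55431391 -0.21248637  0.26526862] [ 3.14141002 -0.50747884  1.56789658] 0.02193561853754761 [ 0.22879116 -0.39371501 -0.84756466] [-0.35711501 -0.07854185  0.05381812] [-0.568  0.327  1.407  0.426  1.686 -0.575]
102 [ 0.5553 -0.0472  0.1485]
130 [ 0.5553 -0.0593  0.142 ]
160 [ 0.5553 -0.0729  0.1347]
190 [ 0.5553 -0.0872  0.1273]
250 [ 0.5553 -0.1174  0.1104]
31 dx -0.013 dz -0.044 ry 0.0222 tcp [-0.2155  0.2679]
33 dx -0.026 dz -0.086 ry 0.0444 tcp [-0.2186  0.271 ]
34.5 dx -0.017 dz -0.134 ry 0.0611 tcp [-0.2202  0.2756]
35 dx 0.036 dz -0.199 ry 0.0667 tcp [-0.2187  0.2838]
35 dx 0.099 dz -0.313 ry 0.0667 tcp [-0.2187  0.2968]
35 dx 0.216 dz -0.420 ry 0.0667 tcp [-0.2137  0.3118]
35 dx 0.332 dz -0.526 ry 0.0667 tcp [-0.2087  0.3268]
35 dx 0.381 dz -0.614 ry 0.0667 tcp [-0.2087  0.3368]
{'floor': np.float64(0.03589591951420602), 'wall': np.float64(0.1175839343283494), 'right': np.float64(0.012118698073384013), 'left': np.float64(0.05568611662977151), 'e1': np.float64(0.17509340799861506), 'e2': np.float64(0.04890659200138493)} {'floor': np.float64(0.04889591951420602), 'wall': np.float64(0.1175839343283494), 'right': np.float64(0.016160465168173613), 'left': np.float64(0.0663350932055284), 'e1': np.float64(0.18809340799861507), 'e2': np.float64(0.06190659200138493)} {'floor': np.float64(0.06389591951420603), 'wall': np.float64(0.12258393432834941), 'right': np.float64(0.028859871934884276), 'left': np.float64(0.07575449168810806), 'e1': np.float64(0.20309340799861508), 'e2': np.float64(0.07690659200138494)}
```

View pics/s11.png

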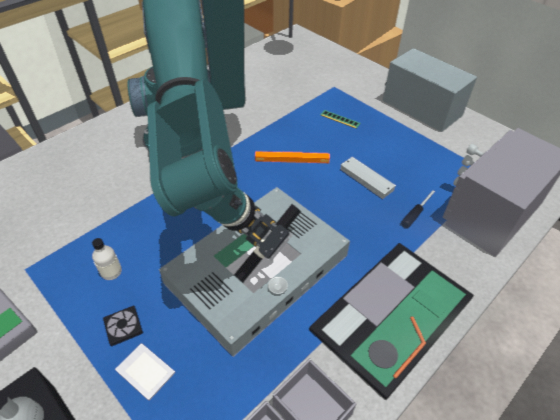

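The stick slants through the hatch (ends at about 137 mm and 31 mm height). Drawing it out.

Call:
move_arm(
  increments=[
    [[0,-0.013,0,-0.044,0,0.0222,0],[0,-0.026,0,-0.086,0,0.0444,0],[0,-0.017,0,-0.134,0,0.0611,0],[0,0.036,0,-0.199,0,0.0667,0],[0,0.099,0,-0.313,0,0.0667,0],[0,0.216,0,-0.42,0,0.0667,0],[0,0.332,0,-0.526,0,0.0667,0],[0,0.381,0,-0.614,0,0.0667,0]],
  ],
)

```text
time: 13.2
tool_pos: [0.5545, -0.2074, 0.3409]
ee_rot: [3.137, -0.609, 1.572]
wrist_force: [0.4, -0.2, -1.5]
width: 0.0219
```

Call:
move_arm(
  increments=[
    [[0,0.1,0,-0.14,0,0,0],[0,0.2,0,-0.28,0,0,0],[0,0.3,0,-0.42,0,0,0],[0,0.36,0,-0.51,0,0,0],[0,0.4,0,-0.57,0,0,0],[0,0.4,0,-0.57,0,0,0],[0,0.4,0,-0.57,0,0,0],[0,0.4,0,-0.57,0,0,0]],
  ],
)

```text
time: 13.87
tool_pos: [0.5542, -0.2085, 0.4056]
ee_rot: [-3.139, -0.612, 1.566]
wrist_force: [-0.1, 0.2, -1.9]
width: 0.0214
```

Call:
move_arm(
  increments=[
    [[0,0,0,0,0,0,0],[0,0,0,0,0,0,0],[0,0,0,0,0,0,0],[0,0,0,0,0,0,0]],
  ],
)

```text
time: 14.2
tool_pos: [0.5543, -0.2086, 0.4063]
ee_rot: [-3.141, -0.611, 1.567]
wrist_force: [-0.5, -0.1, -1.9]
width: 0.0217
```

Run:
```python
from h import *
from bench import robot
c=snap(robot,"wrist","w12"); s=snap(robot,"scene","s12");t=snap(robot,"top","t12")
o=robot.get_obs(); print(o['time'],o['tool_pos'],o['ee_rot'],o['width'],o['qvel'].round(4),o['wrist_force'])
for v in [102,130,160,190,250]:
    d=c['d'][v,284]; X=c['R'].T@(np.linalg.inv(c['mtx'])@[284,v,1]*d-c['t']); print(v,X.round(4))
R=Ro.from_euler('xyz',o['ee_rot'])
for g in (-.0218+.11,-.0218-.11): print("end",o['tool_pos']+R.apply([g,0,.1945]))
crop(t,170,160,220,230,8,"t12p")
```

```text
14.35 [ 0.55425484 -0.2085935   0.40668818] [-3.14135138 -0.61088604  1.56763966] 0.02122809192734979 [ 0.0011 -0.0013 -0.0001  0.0007  0.0013  0.0017] [-0.37351973  0.2698413  -1.89789383]
102 [ 0.5555 -0.0333  0.3083]
130 [ 0.5555 -0.0442  0.3001]
160 [ 0.5554 -0.0569  0.2914]
190 [ 0.5554 -0.0697  0.2812]
250 [ 0.5554 -0.0988  0.2633]
end [ 0.55478815 -0.02478218  0.29795638]
end [ 0.55421928 -0.20499211  0.17176582]
```

View pics/s12.png

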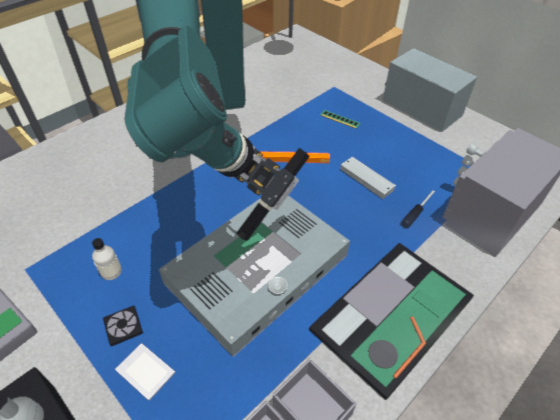

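View pics/t12.png

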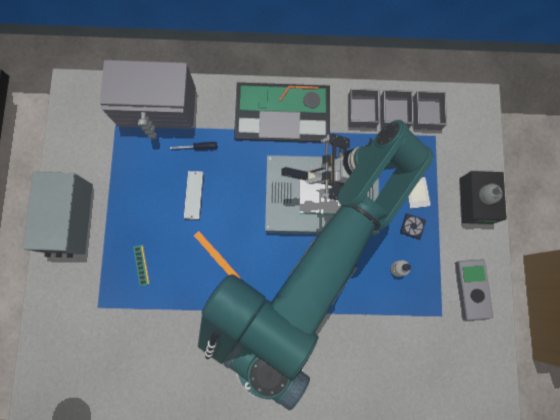

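View pics/t12p.png

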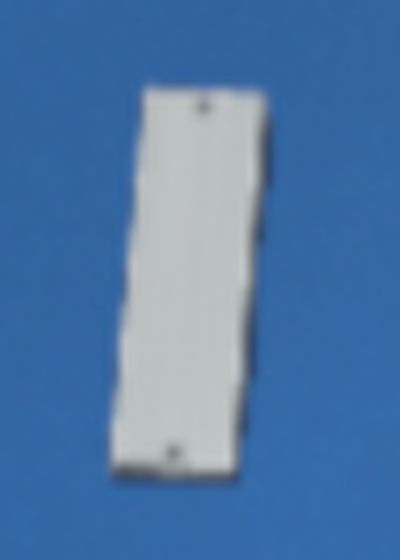

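The stick is held still at about 35°, with both ends well above the lid (about 298 mm and 172 mm). The plates are flush and the bystanders are in place. Handing in.

```bash
python3 -c "
from bench import robot
print(robot.close_job())"
```

```text
the job is handed in; nothing more can be done
None
```

The cover plate is on the pile and released. The battery stick is out of the case and was held still in the gripper when I handed the job in at about 14.4 s.

**Cover plate:** measured right after release, it lay about 2.5 mm from the pile's centre, against a limit of 8 mm. One wrist-camera edge gave its yaw as −0.039 rad and the pile as −0.023, a difference well inside the 0.13 limit. The last top view still shows the edges flush and the outline unchanged.

**Battery stick:** I slid it about 66 mm toward −y, tilted it to 29° (ends at about 137 mm and 31 mm) and drew it out at 35°. I felt no contact force on the case. The end heights, computed from the arm pose and grip, were about 298 mm and 172 mm, against the required 104 mm. The grip width was 21–22 mm, the joint speeds were about zero, and the wrist carried about 1.9 N.

**Other things:** in the last pictures the dish, driver, memory module, fan, bottle and orange look-alike stand where they were. The drive was not checked separately.

**Disagreements:** depth readings were 1.5–2.5 mm higher than the known heights, so I used the known heights for positioning. No check failed.

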